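Find the loaded objective case by weight and hold it ready

TASK

Two look-alike objective cases stand on the table, and only one still has its objective in it: lift them in turn to feel which is the heavier. Set the lighter, empty case upright in the open top drawer of the cabinet, standing on the drawer floor and let go; then pick up the heavier one and finish holding it in the gripper, upright and still, about 15 cm above the blue lens mat. Keep both cases upright throughout, set them down rather than drop them, and leave the other things where they are.

Things in the scene. Friction and masses are not known exactly. Their poses are not given: they have to be found in the camera images.
- case_a_mid (a point): one of two look-alike round objective cases standing on the table, black with a grey knurled cap and green dot: 44 mm across, 76 mm tall, rigid. Point: its centre, 38 mm above its foot; z is its upright axis. Which one is loaded changes from start to start; the loaded one is at least 0.15 kg heavier than the other, both are under 0.5 kg
- case_b_mid (a point): one of two look-alike round objective cases standing on the table, black with a grey knurled cap and green dot: 44 mm across, 76 mm tall, rigid. Point: its centre, 38 mm above its foot; z is its upright axis. Which one is loaded changes from start to start; the loaded one is at least 0.15 kg heavier than the other, both are under 0.5 kg
- drawer_mid (a point): point on the open top drawer's floor (93 mm above the table), midway across, 65 mm behind the inside of its front wall; x points level into the cabinet, y left as one faces it, z up. Inside 244 mm wide, walls 53 mm and front panel 64 mm above the floor; open from above from x = -65 mm to the cabinet's front edge at x = 75 to 105 mm. Slide box at y < -20 mm, the left part is empty
- cabinet: grey steel table-top cabinet, fixed, 270 mm deep (x), 280 mm wide (y), 170 mm tall (its top 77 mm above the upper drawer's floor), two white-fronted drawers, the lower one shut, the upper one pulled out and stiff to slide (4 N); origin at the foot of its front face, midway across; the front faces its own -x
- mat_mid (a point): centre of the top of the flat blue lens mat, fixed on the table: 150 mm (its x) by 130 mm (its y), 4 mm thick, z up
- mat: the same mat; origin at the centre of its underside
- slide_box: blue flat slide box lying in the right part of the open drawer, 86 x 80 x 36 mm, origin under its centre; bystander
- camera: white and black microscope camera with a short lens, about 118 x 76 x 68 mm, origin under it; bystander
- filter_cube: black filter cube with amber and green glass, 42 x 34 x 42 mm, origin under its centre; bystander
- oil_bottle: small amber oil bottle with black cap, 28 mm across, 62 mm tall, origin under its centre; bystander
- eyepiece: black eyepiece standing on its white dust cap, 34 mm across, 53 mm tall, origin under its centre; bystander
- dish: clear plastic dish with lid, 63 mm across, 15 mm tall, origin under its centre; bystander
- driver: red-handled screwdriver lying flat, 150 mm long, origin under its middle; bystander
Things that resemble listed ones, but are neither listed nor needed, are in the scene too. There is more than one size of the mat; the job needs the smaller.

How it is judged (in metres and radians):
On the way, in this order (a step that is already met when the one before it is completed fails the run):
1. the lighter, empty case stands upright on the floor of the open drawer, let go (((x of case_a_mid in the frame of drawer_mid between -0.065 and 0.18 m and y of case_a_mid in the frame of drawer_mid between -0.122 and 0.122 m and z of case_a_mid in the frame of drawer_mid between 0.03 and 0.046 m and angle between case_a_mid's own z axis and vertical below 0.15 rad and linear speed of case_a below 0.03 m/s and contact force between case_a and the fingers below 0.05 N and contact force between case_a and cabinet below 1.7 N) or (x of case_b_mid in the frame of drawer_mid between -0.065 and 0.18 m and y of case_b_mid in the frame of drawer_mid between -0.122 and 0.122 m and z of case_b_mid in the frame of drawer_mid between 0.03 and 0.046 m and angle between case_b_mid's own z axis and vertical below 0.15 rad and linear speed of case_b below 0.03 m/s and contact force between case_b and the fingers below 0.05 N and contact force between case_b and cabinet below 1.7 N))), for 0.2 s.
2. then the heavier case is held up in the gripper over the mat (((x of case_b_mid in the frame of mat_mid between -0.075 and 0.075 m and y of case_b_mid in the frame of mat_mid between -0.065 and 0.065 m and height (world z) of case_b_mid between 0.11 and 0.25 m and angle between case_b_mid's own z axis and vertical below 0.26 rad and linear speed of case_b below 0.03 m/s and contact force between case_b and the fingers above 1 N and contact force between case_b and mat below 0.05 N and contact force between case_b and cabinet below 0.05 N) or (x of case_a_mid in the frame of mat_mid between -0.075 and 0.075 m and y of case_a_mid in the frame of mat_mid between -0.065 and 0.065 m and height (world z) of case_a_mid between 0.11 and 0.25 m and angle between case_a_mid's own z axis and vertical below 0.26 rad and linear speed of case_a below 0.03 m/s and contact force between case_a and the fingers above 1 N and contact force between case_a and mat below 0.05 N and contact force between case_a and cabinet below 0.05 N))), for 0.2 s.
At the end, for the whole second after the job is handed in: The empty (lighter) case stands let go and at rest on the floor of the top drawer, upright within 9 degrees; the loaded (heavier) case is held by the gripper alone, still, upright within 15 degrees, its centre above the mat (within the mat's outline) and 11 to 25 cm above the table (((x of case_a_mid in the frame of drawer_mid between -0.065 and 0.18 m and y of case_a_mid in the frame of drawer_mid between -0.122 and 0.122 m and z of case_a_mid in the frame of drawer_mid between 0.03 and 0.046 m and angle between case_a_mid's own z axis and vertical below 0.15 rad and linear speed of each of case_a, case_b below 0.03 m/s and contact force between case_a and the fingers below 0.05 N and contact force between case_a and cabinet below 1.7 N and x of case_b_mid in the frame of mat_mid between -0.075 and 0.075 m and y of case_b_mid in the frame of mat_mid between -0.065 and 0.065 m and height (world z) of case_b_mid between 0.11 and 0.25 m and angle between case_b_mid's own z axis and vertical below 0.26 rad and contact force between case_b and the fingers above 1 N and contact force between case_b and mat below 0.05 N and contact force between case_b and cabinet below 0.05 N) or (x of case_b_mid in the frame of drawer_mid between -0.065 and 0.18 m and y of case_b_mid in the frame of drawer_mid between -0.122 and 0.122 m and z of case_b_mid in the frame of drawer_mid between 0.03 and 0.046 m and angle between case_b_mid's own z axis and vertical below 0.15 rad and linear speed of each of case_b, case_a below 0.03 m/s and contact force between case_b and the fingers below 0.05 N and contact force between case_b and cabinet below 1.7 N and x of case_a_mid in the frame of mat_mid between -0.075 and 0.075 m and y of case_a_mid in the frame of mat_mid between -0.065 and 0.065 m and height (world z) of case_a_mid between 0.11 and 0.25 m and angle between case_a_mid's own z axis and vertical below 0.26 rad and contact force between case_a and the fingers above 1 N and contact force between case_a and mat below 0.05 N and contact force between case_a and cabinet below 0.05 N))); the arm keeps its last pose, push and grip.
It fails at once if a case is tipped over (more than 35 degrees) (angle between any of case_a_mid, case_b_mid's own z axis and vertical above 0.6 rad).
It fails at once if a case is dropped (falls free from more than about 2 cm) ((contact force between case_a and the fingers below 0.01 N and linear speed of case_a above 0.65 m/s) or (contact force between case_b and the fingers below 0.01 N and linear speed of case_b above 0.65 m/s)).
It fails at once if one of the other loose things is moved by more than 3 cm (distance of any of slide_box, camera, filter_cube, oil_bottle, eyepiece, dish, driver from where it was at the start of the episode above 0.03 m).
It also fails if it takes over 72 s, if anything falls off the work surface, if the arm or the gripper's body presses on something with over 40 N, if the wrist force passes 120 N, or if a joint passes its speed limit or range.

ROBOT

A 6-joint arm with a two-finger parallel gripper is mounted at the origin on the work surface. World frame = base frame: x ahead of the robot, y to its left, z up, the work surface at z = 0. Lengths are in mm, angles in rad, forces in N, time in s.
With the tool pointing down it reaches from about 275 to 750 mm from the base axis. Payload 10.2 kg.
Tool frame: the origin (TCP) lies midway between the tips of the shut fingers; the grasp point (between the pads) lies 19 mm behind it; z points along the fingers, y is the direction in which the jaws open and shut (so a half turn about z gives the same grasp; the last joint's range is limited). The gripper opens to 85 mm and grips with 20 to 120 N. Pads are 22 mm wide; open, the fingers measure 114 mm over their backs; the gripper's body (76 mm by 85 mm) begins 54 mm behind the grasp point. The pads swing forward as they close: fully open they stand 13 mm farther back than shut.
Start: joints at [0.888, 0.313, 1.498, -0, 1.331, -0.223], TCP at [232.992, 470.474, 231.294] pointing down, gripper open.
Joint ranges: [-2.94, 2.94], [-0.97, 2.17], [0.19, 2.56], [-1.23, 4.37], [0.02, 3.11], [-2.88, 2.88]. Speed limits (rad/s): [2.39, 2.39, 3.01, 3.14, 3.14, 3.14].

INTERFACE

Orientations are given as a unit quaternion [w, x, y, z].
In Python, from cell import arm gives the robot as it stands.
- The arm moves only by the shell command python3 -m creep 'ROWS' [FORCE]. ROWS is JSON, a list of rows, each a list of 5 numbers: the shift along the tool's x, y, z in cm, then the turn about the tool's z in rad, then the closure, from -1 (fully open) to 1 (shut), so that 0 is half open. A call has 1 to 20 rows; each row is the pose to reach, as a shift and turn from the pose commanded when the call began, along the tool's axes at that moment; what a row does not reach only later rows make up. A row lasts 1/8 s, in which the tool goes at most 62.5 mm and 10.7 degrees, less where a joint would pass 70% of its speed; a pose out of reach is approached as far as the arm can. A call with a gripper value outside its range is refused whole. The fingers move at their own pace and stop on an object; FORCE is the grip in N (left out, the last holds). Time passes only in rows, so rows that repeat a pose let the fingers close. It gives the time, the measured TCP pose, the force and the opening at its end, in the units of the state.
- arm.state(): the state, without advancing time (a new reading comes with each control period).
- arm.camera(name): name is "side" or "top" or "wrist"; returns a dict with "pixels" (480x640x3 uint8, blue, green, red), "intrinsics" (3x3 intrinsics, pixels), "view" (4x4, takes a point from world to camera coordinates); the wrist camera has in their place "mount" (4x4, takes a point from camera to tool coordinates, whose origin is the TCP and whose axes are the flange's). Camera axes: x right, y up, looking along -z (the intrinsics and any distortion apply to the point x, -y, -z); pixel columns grow to the right and rows downward; lengths in mm; the calibration is good to about 2 mm. A picture is of the moment at which its call begins: read the wrist's pose just before it. There is no depth.
- arm.hand_in(): hands the job in, once; it reports no verdict.
The state is a dict: "clock": time; "joint_positions": joint angles; "dq": joint speeds; "tau": joint torques, N m; "eef_pos": TCP position; "tcp_rot": TCP orientation; "force": force on the tool from outside, world axes, zero at the start; "moment": the same for the moment, N m; "gripper_width": finger opening in mm.
Only numpy, scipy, OpenCV 4.12 (cv2) and the standard library are available. Lean on these libraries where they do the work, as an engineer would, in place of code of your own. Each camera call takes 0.05 s, during which the arm holds its last target.

## Working session

There is one attempt and no reset: what is moved stays moved. The work goes in short steps, Python scripts to look and compute and a shell command to move; the robot and the scene stay as the last step left them, time stands still between calls to the robot, and variables do not carry over. Pictures are saved under pics/ and viewed, and the job is handed in when it is done.

```bash
ls; mkdir -p pics; python3 - <<'E'
from cell import arm
import cv2,numpy as np
s=arm.state();print(s)
for n in("side","top","wrist"):
    c=arm.camera(n);cv2.imwrite(f"pics/{n}0.png",c["pixels"])
    print(n,{k:np.round(v,3).tolist() for k,v in c.items() if k!="pixels"})
E
```

```text
pics
{'clock': 0.0, 'joint_positions': array([ 8.87593474e-01,  3.13447590e-01,  1.49846439e+00, -1.09628163e-05,
        1.33097761e+00, -2.23411926e-01]), 'dq': array([ 6.18527937e-04, -6.68289082e-04,  2.59399037e-04,  5.48024010e-05,
        4.38018576e-04, -1.65791182e-03]), 'tau': array([ 1.13541981e-03, -4.12258673e+01, -2.59743172e+01, -4.51549795e-05,
        3.95024166e-03,  9.70243320e-06]), 'eef_pos': array([232.82353656, 470.25817005, 230.72602545]), 'tcp_rot': array([-2.79204165e-04,  2.27874420e-01,  9.73690314e-01, -5.85305033e-04]), 'force': array([-0.178893  ,  0.12705599,  0.60226731]), 'moment': array([-0.01634881, -0.01378614, -0.05460489]), 'gripper_width': 85.5660134050564}
side {'intrinsics': [[602.93, 0.0, 313.495], [0.0, 602.93, 247.982], [0.0, 0.0, 1.0]], 'view': [[-0.88, -0.474, -0.003, 469.834], [0.302, -0.565, 0.768, -198.584], [-0.366, 0.676, 0.64, -1384.602], [0.0, 0.0, 0.0, 1.0]]}
top {'intrinsics': [[596.379, 0.0, 324.499], [0.0, 596.379, 243.589], [0.0, 0.0, 1.0]], 'view': [[0.022, -1.0, 0.005, 14.271], [0.979, 0.023, 0.202, -534.063], [-0.202, -0.0, 0.979, -1276.269], [0.0, 0.0, 0.0, 1.0]]}
wrist {'intrinsics': [[337.358, 0.0, 318.219], [0.0, 337.358, 242.37], [0.0, 0.0, 1.0]], 'mount': [[0.0, 0.949, 0.314, 79.997], [1.0, -0.0, -0.0, -0.789], [-0.0, 0.314, -0.949, -142.342], [0.0, 0.0, 0.0, 1.0]]}
```

View pics/top0.png

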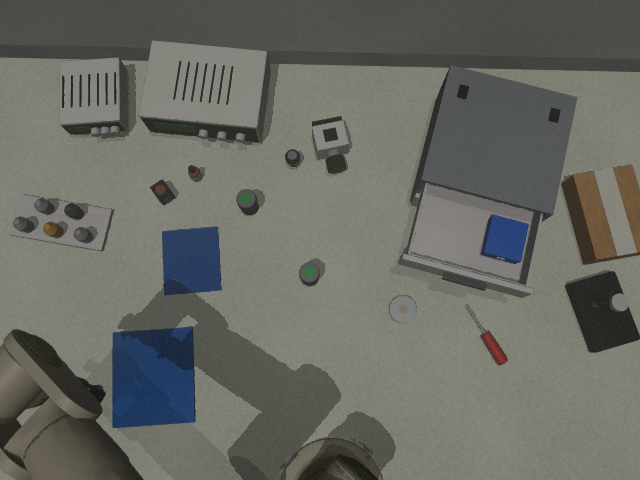

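View pics/side0.png

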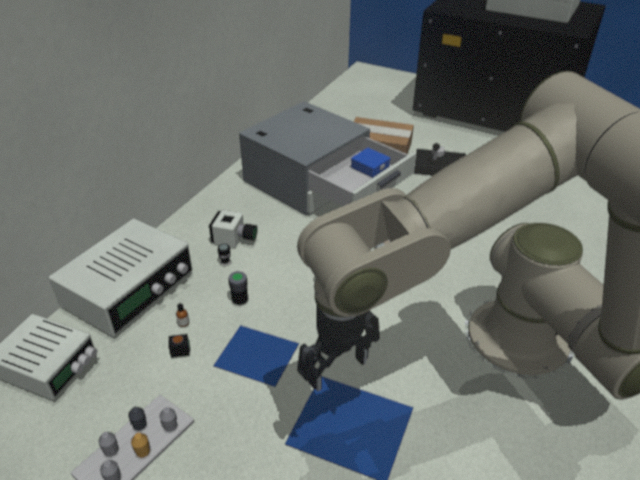

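View pics/wrist0.png

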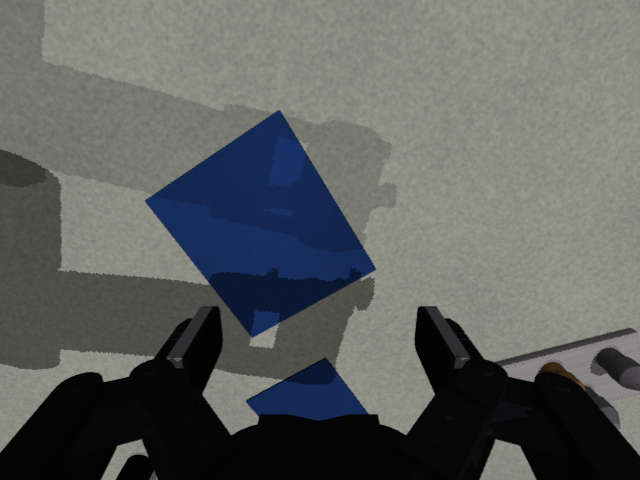

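Top view: the two cases, with green dots on grey caps, are at (247,199) and (309,272). Possible confusions are the eyepiece (293,157), the oil bottle (194,172), the filter cube (162,191) and the rack objectives (74,210 and around it). None of those has a green dot on a grey cap. The smaller mat is at (192,260) and the larger, wrong one at (153,377). The open drawer is at (468,235), with its empty part left of the blue slide box at (506,239).

```bash
cat > h.py <<'E'
import numpy as np,cv2
from cell import arm
from scipy.spatial.transform import Rotation as R
def Rt(s):
    q=s["tcp_rot"];return R.from_quat([q[1],q[2],q[3],q[0]]).as_matrix()
def view(c,s=None):
    if "view" in c:return c["view"]
    T=np.eye(4);T[:3,:3]=Rt(s);T[:3,3]=s["eef_pos"]
    return np.linalg.inv(T@c["mount"])
def cast(c,px,z,s=None):
    V=view(c,s);K=c["intrinsics"];u,v=px
    d=np.linalg.inv(K)@[u,v,1];d=np.array([d[0],-d[1],-d[2]])
    Rm=V[:3,:3];o=-Rm.T@V[:3,3];w=Rm.T@d
    return o+w*(z-o[2])/w[2]
def blobs(img,mask,amin=15):
    n,l,st,ce=cv2.connectedComponentsWithStats(mask.astype(np.uint8))
    return [(ce[i].round(1).tolist(),int(st[i,4])) for i in range(1,n) if st[i,4]>=amin]
def mv(dxyz):  # world shift mm -> tool cm
    s=arm.state();return (Rt(s).T@np.array(dxyz)/10).round(2)
E
python3 - <<'E'
from h import *
c=arm.camera("top");im=c["pixels"];hsv=cv2.cvtColor(im,cv2.COLOR_BGR2HSV)
g=cv2.inRange(hsv,(45,70,40),(85,255,255))>0
for b in blobs(im,g):print("green",b,cast(c,b[0],76).round(1))
bl=cv2.inRange(hsv,(105,120,40),(125,255,255))
cs,_=cv2.findContours(bl,cv2.RETR_EXTERNAL,cv2.CHAIN_APPROX_SIMPLE)
for k in cs:
    if cv2.contourArea(k)<500:continue
    r=cv2.minAreaRect(k);z=129 if r[0][0]>400 else 4
    print("blue",np.round(r[0],1),cast(c,r[0],z).round(1),[cast(c,p,z)[:2].round() for p in cv2.boxPoints(r)])
for n,p,z in [("frontL out",(402,261),157),("frontR out",(531,291),157),("inL back",(426,187),146),("inR back",(541,213),146),("cabtopfrontL",(418,185),170),("cabtopfrontR",(553,213),170),("cabTL",(451,67),170),("cabTR",(576,97),170)]:
    print(n,cast(c,p,z).round(1))
cv2.imwrite("pics/c1.png",np.hstack([cv2.resize(im[170:300,180:340],None,fx=2.4,fy=2.4),cv2.resize(im[170:300,390:550],None,fx=2.4,fy=2.4)]))
print(arm.state()["clock"])
E
```

```text
green ([245.3, 197.5], 91) [630.  205.2  76. ]
green ([308.9, 271.6], 98) [466.2  58.9  76. ]
blue [152.5 377. ] [233.8 400.1   4. ] [array([337., 503.]), array([346., 320.]), array([134., 301.]), array([126., 477.])]
blue [190.8 260.3] [497.7 333.3   4. ] [array([567., 407.]), array([578., 278.]), array([429., 261.]), array([419., 387.])]
blue [505.9 238.7] [ 537.5 -356.2  129. ] [array([ 503., -306.]), array([ 590., -329.]), array([ 573., -407.]), array([ 486., -383.])]
frontL out [ 479.8 -132.9  157. ]
frontR out [ 424.1 -394.1  157. ]
inL back [ 642.1 -185.8  146. ]
inR back [ 590.9 -426.9  146. ]
cabtopfrontL [ 638.5 -165.   170. ]
cabtopfrontR [ 585.  -442.6  170. ]
cabTL [ 907.1 -239.2  170. ]
cabTR [ 843.6 -506.3  170. ]
0.2
```

View pics/c1.png

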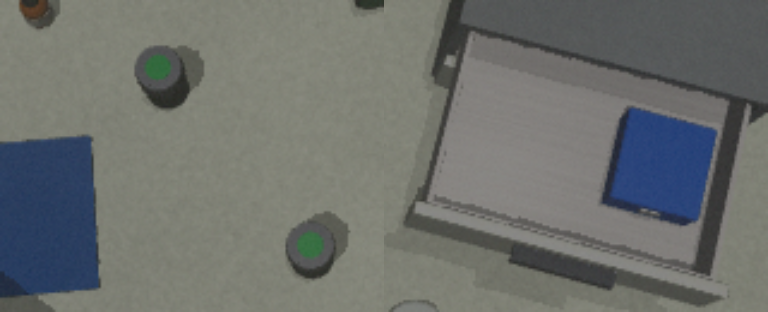

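The crop shows both cases with green dots. I'm going to the nearer one at (466,59) first.

```bash
python3 - <<'E'
from h import *
s=arm.state();p=s["eef_pos"]
print(mv(np.array([466.2,58.9,150])-p), s["force"])
E
```

```text
[-39.17 -26.51   8.11] [ 0.34004201 -0.43647169 -1.02213536]
```

```bash
python3 -m creep '[[-5,-3.4,1,0,-1],[-9.8,-6.6,2,0,-1],[-14.7,-9.9,3,0,-1],[-19.6,-13.2,4,0,-1],[-24.5,-16.6,5,0,-1],[-29.4,-19.9,6,0,-1],[-34.3,-23.2,7,0,-1],[-37.5,-25.4,8,0,-1],[-39.2,-26.5,8.1,0,-1],[-39.2,-26.5,8.1,0,-1],[-39.2,-26.5,8.1,0,-1],[-39.2,-26.5,8.1,0,-1]]' 40
python3 - <<'E'
from h import *
s=arm.state();c=arm.camera("wrist");cv2.imwrite("pics/w1.png",c["pixels"])
print(s["eef_pos"],s["force"])
hsv=cv2.cvtColor(c["pixels"],cv2.COLOR_BGR2HSV)
g=cv2.inRange(hsv,(45,70,40),(85,255,255))>0
for b in blobs(0,g,30):
    P=cast(c,b[0],76,s);print(b,P.round(1))
    print(mv([P[0]-s["eef_pos"][0],P[1]-s["eef_pos"][1],28-s["eef_pos"][2]]))
E
```

```text
clock: 1.7
eef_pos: [466.4, 60.0, 150.6]
tcp_rot: [0.0, 0.227, 0.974, 0.0]
force: [-0.5, 0.5, -0.3]
gripper_width: 85.6
[466.35086524  60.04903009 150.6077388 ] [-0.491874    0.45030448 -0.33131923]
([583.1, 355.3], 686) [629.2 203.9  76. ]
[-8.23 20.11 12.27]
```

View pics/w1.png

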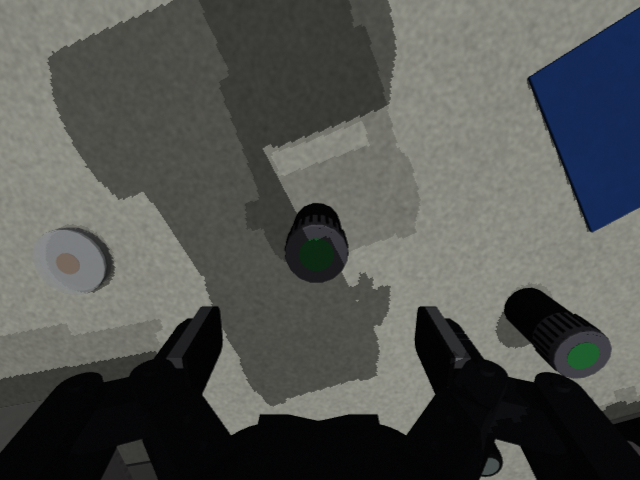

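The wrist view shows the near case under the jaws, its shaded green dot at about (317,255). The far case is at (583,355), which agrees with the top view: (629,204).

```bash
python3 - <<'E'
from h import *
s=arm.state();c=arm.camera("wrist")
hsv=cv2.cvtColor(c["pixels"],cv2.COLOR_BGR2HSV)
g=cv2.inRange(hsv,(45,90,15),(85,255,255))>0
for b in blobs(0,g,100):
    P=cast(c,b[0],76,s);print(b,P.round(1))
    print(mv([P[0]-s["eef_pos"][0],P[1]-s["eef_pos"][1],28-s["eef_pos"][2]]))
E
```

```text
([316.2, 254.1], 916) [465.7  57.9  76. ]
[-0.02 -0.21 12.26]
([583.2, 355.2], 671) [629.2 203.9  76. ]
[-8.22 20.11 12.26]
```

```bash
python3 -m creep '[[0,-0.2,3,0,-1],[0,-0.2,6,0,-1],[0,-0.2,9,0,-1],[0,-0.2,11,0,-1],[0,-0.2,12,0,-1],[0,-0.2,12.2,0,-1],[0,-0.2,12.2,0,-0.5],[0,-0.2,12.2,0,1],[0,-0.2,12.2,0,1],[0,-0.2,12.2,0,1],[0,-0.2,12.2,0,1],[0,-0.2,12.2,0,1]]' 40
python3 - <<'E'
from h import *
s=arm.state();c=arm.camera("side");cv2.imwrite("pics/s1.png",c["pixels"]);print(s["eef_pos"],s["force"],s["tau"])
E
```

```text
clock: 3.3
eef_pos: [466.2, 57.2, 29.0]
tcp_rot: [0.001, 0.228, 0.974, 0.0]
force: [-1.8, 0.7, 6.7]
gripper_width: 43.4
[466.20872377  57.20603614  28.98090458] [-1.79264232  0.68466509  6.67724358] [-2.39785044e-01 -3.73821402e+01 -1.65968549e+01  1.51518808e-02
 -3.31077687e-01 -1.15364254e-02]
```

```bash
python3 -m creep '[[0,0,-0.5,0,1],[0,0,-2,0,1],[0,0,-4,0,1],[0,0,-6,0,1],[0,0,-7,0,1],[0,0,-7,0,1],[0,0,-7,0,1],[0,0,-7,0,1],[0,0,-7,0,1],[0,0,-7,0,1]]'
python3 - <<'E'
from h import *
F=[]
for i in range(6):
    s=arm.state();c=arm.camera("wrist" if i%2 else "side");F.append(s["force"])
    if i<2: cv2.imwrite(f"pics/l1_{i}.png",c["pixels"])
print(np.round(F,2),np.mean(F,0),s["eef_pos"],s["tau"])
E
```

```text
clock: 4.6
eef_pos: [465.7, 57.2, 98.1]
tcp_rot: [-0.0, 0.228, 0.974, -0.0]
force: [0.1, 0.3, -1.1]
gripper_width: 43.5
[[ 0.07  0.34 -1.14]
 [-0.44 -0.55 -0.66]
 [ 0.17  0.14 -1.17]
 [ 0.93 -1.14 -1.26]
 [-0.2   0.95 -0.52]
 [-0.78 -0.09 -1.41]] [-0.04316172 -0.05824397 -1.02711217] [465.79275783  57.26121962  98.28524377] [-6.35440210e-04 -3.83087003e+01 -2.11610699e+01  3.57858767e-05
  9.79859869e-04 -2.18761116e-06]
```

View pics/l1_1.png

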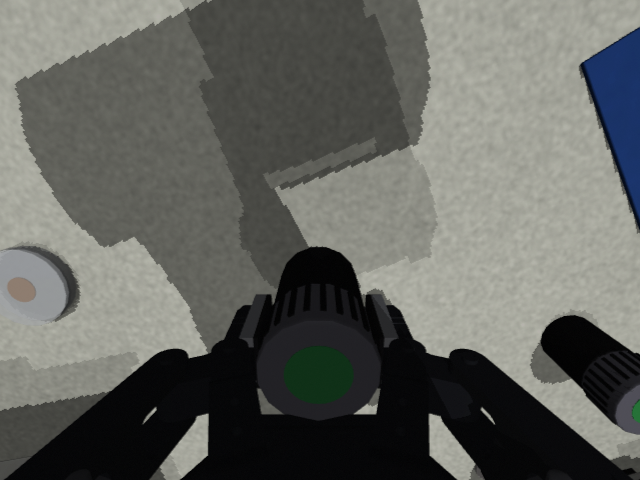

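This case feels like about 1.0 N, so probably the empty one. I'll set it back down and weigh the other to compare.

```bash
python3 -m creep '[[0,0,2,0,1],[0,0,4,0,1],[0,0,5.5,0,1],[0,0,6.3,0,1],[0,0,6.7,0,1],[0,0,6.9,0,1],[0,0,6.95,0,1],[0,0,6.95,0,1],[0,0,6.95,0,1],[0,0,6.95,0,-1],[0,0,6.95,0,-1],[0,0,6.95,0,-1],[0,0,6.95,0,-1],[0,0,3,0,-1],[0,0,-1,0,-1],[0,0,-4,0,-1],[0,0,-6,0,-1],[0,0,-6,0,-1],[0,0,-6,0,-1]]'
python3 - <<'E'
from h import *
s=arm.state();c=arm.camera("wrist");cv2.imwrite("pics/w2.png",c["pixels"])
hsv=cv2.cvtColor(c["pixels"],cv2.COLOR_BGR2HSV)
g=cv2.inRange(hsv,(45,90,15),(85,255,255))>0
for b in blobs(0,g,100):
    P=cast(c,b[0],76,s);print(b,P.round(1))
    print(mv([P[0]-s["eef_pos"][0],P[1]-s["eef_pos"][1],28-s["eef_pos"][2]]))
E
```

```text
clock: 7.28
eef_pos: [465.3, 57.3, 157.3]
tcp_rot: [-0.001, 0.228, 0.974, -0.0]
force: [0.3, 0.4, 0.0]
gripper_width: 85.4
([318.7, 250.4], 871) [464.9  57.   76. ]
[-0.   -0.04 12.93]
([581.0, 349.5], 640) [629.1 203.9  76. ]
[-8.2  20.42 12.91]
```

View pics/w2.png

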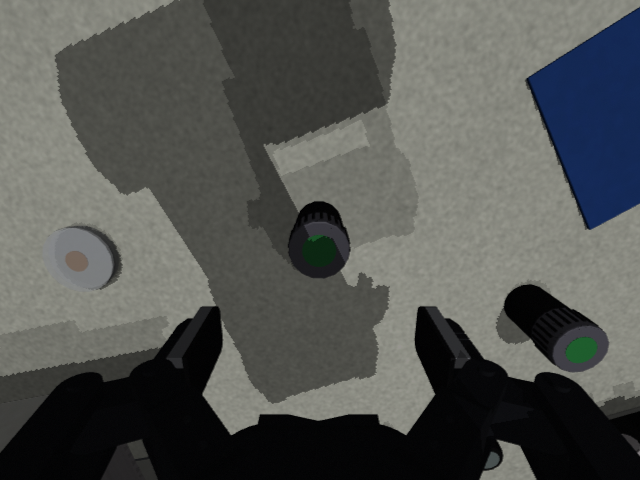

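The first case stands upright again, dot at (319,250). Moving to the far one.

```bash
python3 -m creep '[[-2,5,0,0,-1],[-4,10,0,0,-1],[-6,15,0,0,-1],[-7.5,19,0,0,-1],[-8.2,20.4,0,0,-1],[-8.2,20.4,0.5,0,-1],[-8.2,20.4,3,0,-1],[-8.2,20.4,6,0,-1],[-8.2,20.4,9,0,-1],[-8.2,20.4,11.5,0,-1],[-8.2,20.4,12.7,0,-1],[-8.2,20.4,12.9,0,-1],[-8.2,20.4,12.9,0,-0.3],[-8.2,20.4,12.9,0,1],[-8.2,20.4,12.9,0,1],[-8.2,20.4,12.9,0,1],[-8.2,20.4,12.9,0,1],[-8.2,20.4,12.9,0,1]]'
python3 -m creep '[[0,0,-0.5,0,1],[0,0,-2,0,1],[0,0,-4,0,1],[0,0,-6,0,1],[0,0,-7,0,1],[0,0,-7,0,1],[0,0,-7,0,1],[0,0,-7,0,1],[0,0,-7,0,1],[0,0,-7,0,1]]'
python3 - <<'E'
from h import *
F=[]
for i in range(6):
    s=arm.state();c=arm.camera("wrist" if i%2 else "side");F.append(s["force"])
    if i<2: cv2.imwrite(f"pics/l2_{i}.png",c["pixels"])
print(np.round(F,2),np.mean(F,0),s["eef_pos"],s["clock"])
E
```

```text
clock: 9.57
eef_pos: [630.2, 203.7, 30.3]
tcp_rot: [0.001, 0.228, 0.974, 0.0]
force: [-1.3, -0.1, 5.8]
gripper_width: 44.1
clock: 10.82
eef_pos: [629.8, 203.7, 99.1]
tcp_rot: [-0.0, 0.228, 0.974, -0.0]
force: [-0.7, -0.1, -3.4]
gripper_width: 43.7
[[-0.67 -0.08 -3.38]
 [ 0.16 -0.38 -4.2 ]
 [-0.36  0.49 -2.72]
 [ 0.72 -0.08 -3.35]
 [-0.77  0.37 -4.19]
 [-1.08  0.55 -3.88]] [-0.3325981   0.14355117 -3.62034976] [629.81003816 203.70041944  99.30351287] 11.075
```

View pics/l2_1.png

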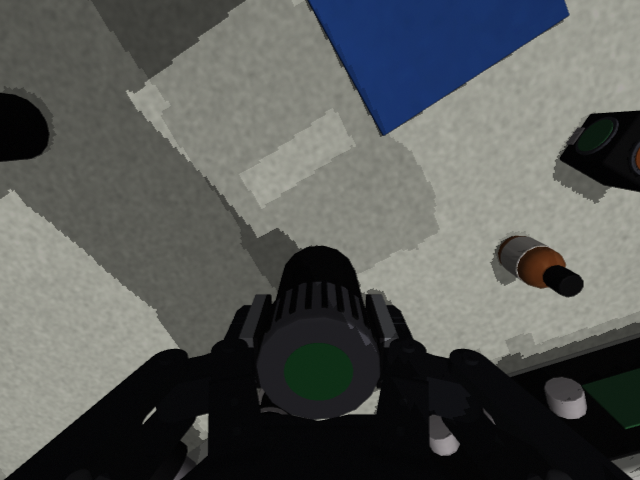

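3.6 N against 1.0 N, so the far case is the loaded one. I'll set it back and carry the near one to the drawer.

```bash
python3 -m creep '[[0,0,2,0,1],[0,0,4,0,1],[0,0,5.5,0,1],[0,0,6.3,0,1],[0,0,6.7,0,1],[0,0,6.9,0,1],[0,0,6.95,0,1],[0,0,6.95,0,1],[0,0,6.95,0,1],[0,0,6.95,0,-1],[0,0,6.95,0,-1],[0,0,6.95,0,-1],[0,0,6.95,0,-1],[0,0,3,0,-1],[0,0,-1,0,-1],[0,0,-4,0,-1],[0,0,-6,0,-1],[0,0,-6,0,-1],[0,0,-6,0,-1]]'
python3 - <<'E'
from h import *
s=arm.state();c=arm.camera("wrist");cv2.imwrite("pics/w3.png",c["pixels"])
print(mv(np.array([465,57,28.5])-s["eef_pos"]))
hsv=cv2.cvtColor(c["pixels"],cv2.COLOR_BGR2HSV)
g=cv2.inRange(hsv,(45,90,15),(85,255,255))>0
for b in blobs(0,g,100):
    P=cast(c,b[0],76,s);print(b,P.round(1))
c=arm.camera("side");cv2.imwrite("pics/s3.png",c["pixels"])
E
```

```text
clock: 13.5
eef_pos: [629.4, 203.6, 158.0]
tcp_rot: [-0.001, 0.228, 0.974, -0.0]
force: [-0.3, 0.4, -0.5]
gripper_width: 85.3
[  8.2  -20.42  12.99]
([6.2, 130.3], 455) [469.4  61.8  76. ]
([537.2, 134.7], 350) [620.9 361.7  76. ]
([319.2, 249.9], 864) [629.  203.6  76. ]
([592.4, 336.0], 3585) [785.4 361.1  76. ]
```

View pics/w3.png

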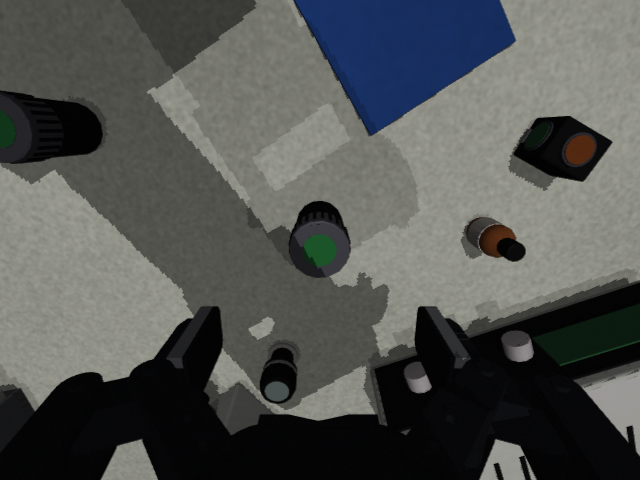

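View pics/s3.png

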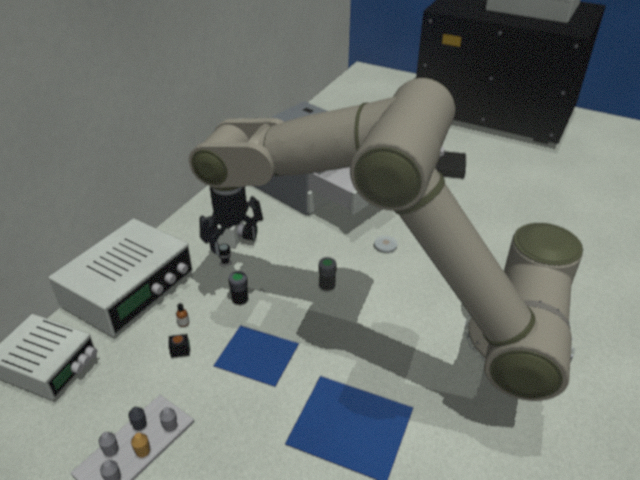

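Both cases stand upright: loaded at (319,250) in the wrist view, empty at the left edge. Fetching the empty one.

```bash
python3 -m creep '[[2,-5,0,0,-1],[4,-10,0,0,-1],[6,-15,0,0,-1],[7.5,-19,0,0,-1],[8.2,-20.4,0,0,-1],[8.2,-20.4,0.5,0,-1],[8.2,-20.4,3,0,-1],[8.2,-20.4,6,0,-1],[8.2,-20.4,9,0,-1],[8.2,-20.4,11.5,0,-1],[8.2,-20.4,12.8,0,-1],[8.2,-20.4,13,0,-1],[8.2,-20.4,13,0,-0.3],[8.2,-20.4,13,0,1],[8.2,-20.4,13,0,1],[8.2,-20.4,13,0,1],[8.2,-20.4,13,0,1],[8.2,-20.4,13,0,1]]'
python3 -m creep '[[0,0,-0.5,0,1],[0,0,-2,0,1],[0,0,-5,0,1],[0,0,-9,0,1],[0,0,-13,0,1],[0,0,-17,0,1],[0,0,-19.5,0,1],[0,0,-20.5,0,1],[0,0,-20.5,0,1],[0,0,-20.5,0,1]]'
python3 - <<'E'
from h import *
s=arm.state();c=arm.camera("wrist");cv2.imwrite("pics/w4.png",c["pixels"])
print(s["force"],s["joint_positions"].round(2))
print(mv(np.array([539,-237,235])-s["eef_pos"]), mv([.225,.974,0]))
c=arm.camera("top");cv2.imwrite("pics/t4.png",c["pixels"])
E
```

```text
clock: 15.85
eef_pos: [466.3, 57.2, 30.0]
tcp_rot: [0.001, 0.228, 0.974, 0.0]
force: [-1.0, 0.3, 6.0]
gripper_width: 43.5
clock: 17.1
eef_pos: [465.3, 57.3, 233.3]
tcp_rot: [-0.001, 0.228, 0.974, -0.0]
force: [0.0, 0.4, -1.7]
gripper_width: 43.4
[ 0.01412072  0.43949134 -1.71258021] [-0.13  0.19  1.65 -0.    1.3  -1.24]
[-19.66 -23.1   -0.19] [ 0.02  0.1  -0.  ]
```

View pics/w4.png

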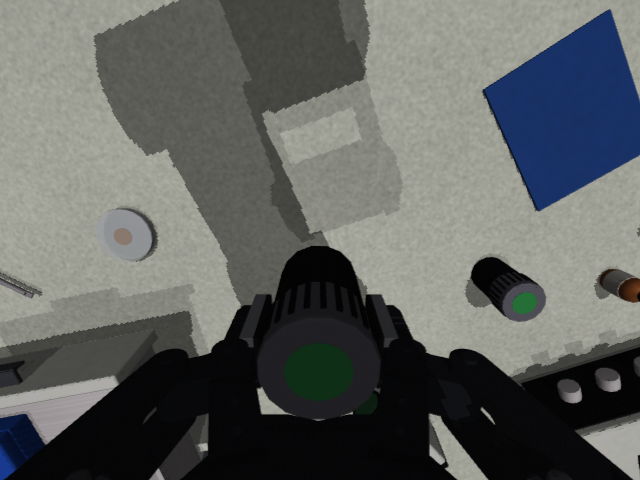

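```bash
python3 -m creep '[[-1.5,-2,0,0,1],[-4,-5,0,-0.05,1],[-7,-8.2,0,-0.1,1],[-10,-11.7,0,-0.15,1],[-13,-15.2,0,-0.2,1],[-16,-18.8,0,-0.23,1],[-18.5,-21.7,0,-0.23,1],[-19.7,-23.1,0,-0.23,1],[-19.7,-23.1,0,-0.23,1],[-19.7,-23.1,0,-0.23,1],[-19.7,-23.1,0,-0.23,1]]'
python3 - <<'E'
from h import *
s=arm.state();c=arm.camera("wrist");cv2.imwrite("pics/w5.png",c["pixels"])
print(s["force"],s["joint_positions"].round(2),s["eef_pos"])
c=arm.camera("top");cv2.imwrite("pics/t5.png",cv2.resize(c["pixels"][150:320,380:600],None,fx=3,fy=3))
c=arm.camera("side");cv2.imwrite("pics/s5.png",cv2.resize(c["pixels"][60:320,180:480],None,fx=2,fy=2))
E
```

```text
clock: 18.58
eef_pos: [539.8, -236.3, 234.4]
tcp_rot: [-0.0, 0.114, 0.993, 0.0]
force: [-0.1, 1.0, -0.9]
gripper_width: 43.6
[-0.05888999  1.02086062 -0.90949697] [-0.61  0.45  1.29  0.    1.4  -1.95] [ 539.80269764 -236.26215182  234.40433993]
```

View pics/w5.png

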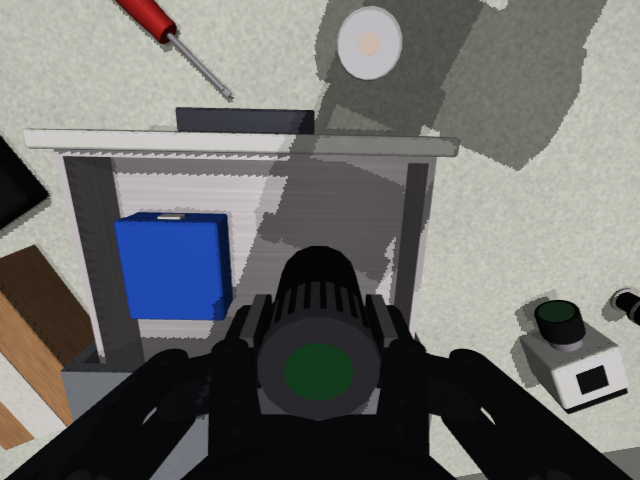

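View pics/t5.png

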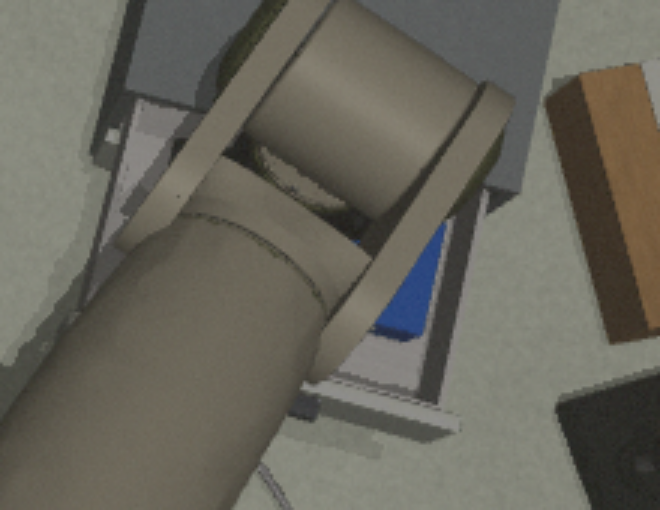

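View pics/s5.png

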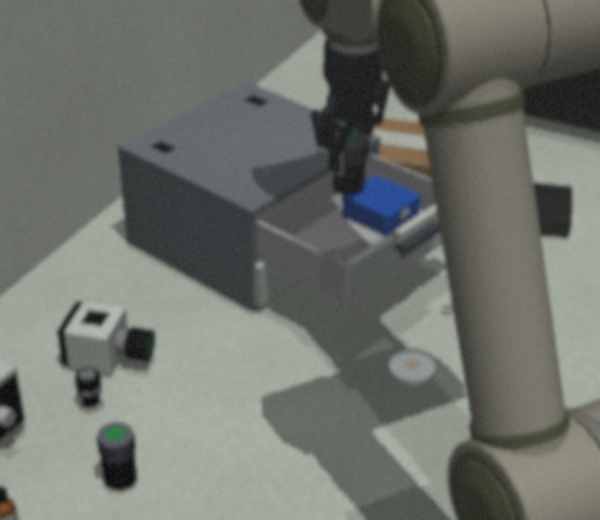

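The case is held upright above the drawer, the blue slide box at (175,265). I'll check the fit from this closer view.

```bash
python3 - <<'E'
from h import *
s=arm.state();c=arm.camera("wrist");p=s["eef_pos"]
for n,px,z in [("panelTopRearR",(28,146),157),("panelTopRearL",(457,155),157),("LwallTopInner",(407,165),146),("LwallTopInner2",(396,330),146),("LwallTopOut",(435,165),146),("RwallTopInner",(68,157),146),("RwallTopOut",(62,157),146),("boxL1",(229,216),129),("boxL2",(231,318),129),("Lfloor",(390,240),93)]:
    P=cast(c,px,z,s);q=Rt(s).T@(P-p);print(n,P.round(1),"tool",q.round(1))
E
```

```text
panelTopRearR [ 429.  -398.6  157. ] tool [  71.1 -182.9   77.5]
panelTopRearL [ 495.6 -137.2  157. ] tool [65.7 86.8 77.4]
LwallTopInner [ 496.2 -166.4  146. ] tool [58.5 58.6 88.4]
LwallTopInner2 [ 620.7 -193.5  146. ] tool [-68.9  60.4  88.5]
LwallTopOut [ 500.5 -148.1  146. ] tool [58.5 77.3 88.4]
RwallTopInner [ 439.9 -385.1  146. ] tool [  63.6 -167.3   88.5]
RwallTopOut [ 439. -389.  146.] tool [  63.6 -171.3   88.5]
boxL1 [ 505.7 -298.7  129. ] tool [ 19.2 -68.2 105.5]
boxL2 [ 589.6 -324.   129. ] tool [-68.3 -73.8 105.5]
Lfloor [ 565.2 -178.3   93. ] tool [-11.4  62.6 141.5]
```

```bash
python3 -m creep '[[0,-0.2,1,0,1],[0,-0.4,3,0,1],[0,-0.4,5,0,1],[0,-0.4,7,0,1],[0,-0.4,8.7,0,1],[0,-0.4,9.8,0,1],[0,-0.4,10.4,0,1],[0,-0.4,10.7,0,1],[0,-0.4,10.8,0,1],[0,-0.4,10.8,0,1],[0,-0.4,10.8,0,1]]'
python3 - <<'E'
from h import *
s=arm.state();c=arm.camera("wrist");cv2.imwrite("pics/w6.png",c["pixels"]);F=[]
for i in range(3): F.append(arm.state()["force"]);arm.camera("side")
print(np.mean(F,0),s["eef_pos"])
c=arm.camera("side");cv2.imwrite("pics/s6.png",cv2.resize(c["pixels"][60:320,180:480],None,fx=2,fy=2))
E
```

```text
clock: 20.15
eef_pos: [539.0, -241.2, 126.6]
tcp_rot: [0.0, 0.115, 0.993, -0.0]
force: [0.5, -0.9, -0.6]
gripper_width: 43.4
[-0.18472132  0.04204549 -0.98795135] [ 539.01495444 -241.15264791  126.58920222]
```

View pics/w6.png

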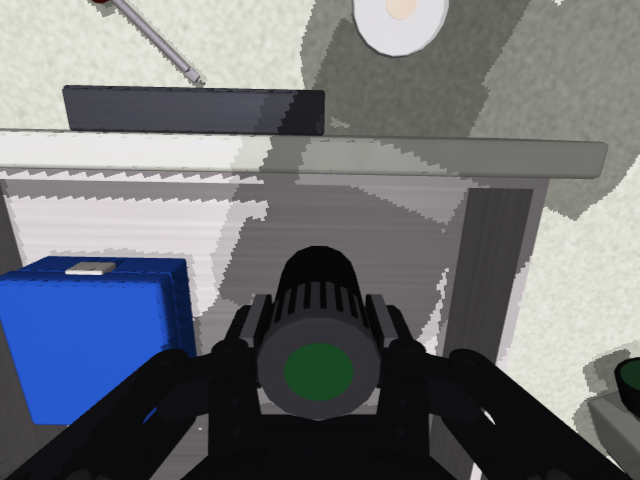

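View pics/s6.png

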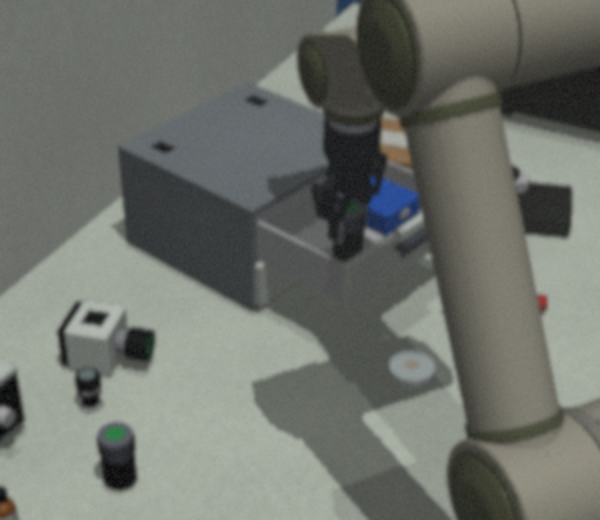

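The case is inside the drawer, upright, clear of the walls and box, and still carried (-1.0 N). Lowering in small steps.

```bash
python3 -m creep '[[0,0,0.15,0,1],[0,0,0.3,0,1],[0,0,0.3,0,1],[0,0,0.3,0,1]]'
python3 - <<'E'
from h import *
F=[]
for i in range(4): F.append(arm.state()["force"]);arm.camera("side")
print(np.mean(F,0),arm.state()["eef_pos"])
E
```

```text
clock: 20.9
eef_pos: [538.9, -241.1, 123.2]
tcp_rot: [-0.0, 0.115, 0.993, 0.0]
force: [-0.7, -0.7, -1.9]
gripper_width: 43.2
[-0.36156497  0.0120667  -1.27525002] [ 538.90899345 -241.08548988  123.28049278]
```

```bash
python3 -m creep '[[0,0,0.08,0,1],[0,0,0.15,0,1],[0,0,0.15,0,1],[0,0,0.15,0,1]]'
python3 - <<'E'
from h import *
F=[]
for i in range(4): F.append(arm.state()["force"]);arm.camera("side")
print(np.mean(F,0),arm.state()["eef_pos"])
E
```

```text
clock: 21.6
eef_pos: [539.1, -241.1, 123.0]
tcp_rot: [0.001, 0.115, 0.993, -0.0]
force: [-3.1, 1.5, 8.1]
gripper_width: 43.5
[-3.0897738   1.66785415  8.89281559] [ 539.12132919 -241.1399474   123.05929149]
```

Contact with the floor (+8.9 N). Easing 1 mm, opening partway and rising.

```bash
python3 -m creep '[[0,0,-0.1,0,1],[0,0,-0.1,0,0.5],[0,0,-0.1,0,-0.4],[0,0,-0.1,0,-0.5],[0,0,-0.1,0,-0.5],[0,0,-0.1,0,-0.5]]'
python3 - <<'E'
from h import *
s=arm.state();c=arm.camera("wrist");cv2.imwrite("pics/w7.png",c["pixels"]);print(s["force"],s["eef_pos"])
E
```

```text
clock: 22.55
eef_pos: [538.9, -241.1, 122.7]
tcp_rot: [-0.0, 0.115, 0.993, 0.0]
force: [-0.4, -0.5, 0.3]
gripper_width: 64.1
[-0.39579862 -0.49879943  0.2759864 ] [ 538.90712349 -241.06488262  122.7175091 ]
```

View pics/w7.png

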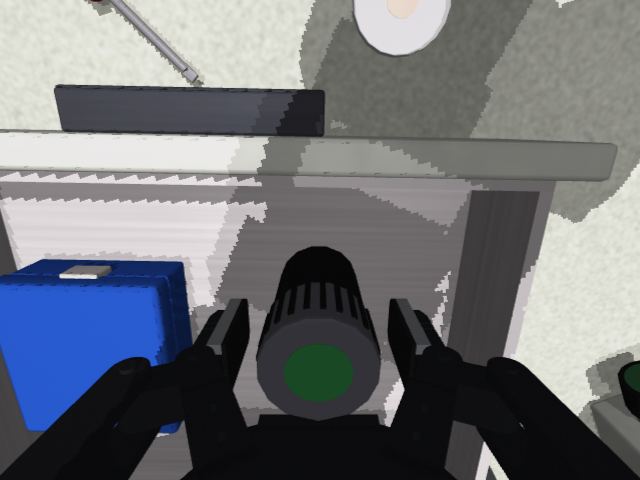

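The jaws are clear on both sides of the upright case, dot at (319,373). Raising.

```bash
python3 -m creep '[[0,0,-1,0,-0.5],[0,0,-3,0,-0.5],[0,0,-6,0,-0.5],[0,0,-9,0,-0.5],[0,0,-11,0,-0.5],[0,0,-11.5,0,-0.7],[0,0,-11.5,0,-1]]'
python3 - <<'E'
from h import *
s=arm.state();c=arm.camera("wrist");cv2.imwrite("pics/w8.png",c["pixels"])
print(s["joint_positions"].round(2),mv(np.array([629.2,203.8,200])-s["eef_pos"]))
E
```

```text
clock: 23.48
eef_pos: [538.8, -241.0, 237.6]
tcp_rot: [-0.0, 0.115, 0.993, 0.0]
force: [0.0, 0.0, -0.8]
gripper_width: 85.2
[-0.62  0.45  1.28 -0.    1.41 -1.96] [ 1.33 45.37  3.78]
```

View pics/w8.png

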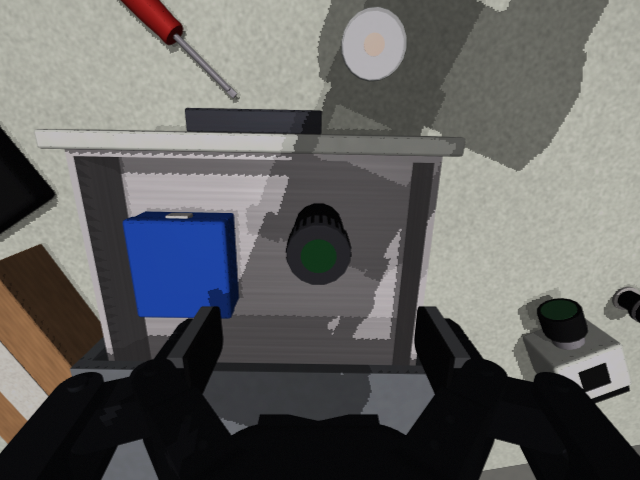

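The empty case stands free in the drawer, dot at (318,257), and the slide box hasn't moved. Now to the loaded case.

```bash
python3 -m creep '[[0,3,0,0,-1],[0,8,0,0.05,-1],[0,13,0,0.1,-1],[0.5,18,0,0.15,-1],[0.5,23,0,0.2,-1],[0.5,28,0,0.23,-1],[1,33,0,0.23,-1],[1,38,0,0.23,-1],[1.3,42.5,1,0.23,-1],[1.3,45.4,3,0.23,-1],[1.3,45.4,6,0.23,-1],[1.3,45.4,8,0.23,-1],[1.3,45.4,8,0.23,-1],[1.3,45.4,8,0.23,-1]]'
python3 - <<'E'
from h import *
s=arm.state();c=arm.camera("wrist");cv2.imwrite("pics/w9.png",c["pixels"])
hsv=cv2.cvtColor(c["pixels"],cv2.COLOR_BGR2HSV)
g=cv2.inRange(hsv,(45,90,15),(85,255,255))>0
for b in blobs(0,g,100):
    P=cast(c,b[0],76,s);print(b,P.round(1),mv([P[0]-s["eef_pos"][0],P[1]-s["eef_pos"][1],28.5-s["eef_pos"][2]]))
E
```

```text
clock: 25.28
eef_pos: [629.9, 203.9, 158.5]
tcp_rot: [0.0, 0.228, 0.974, 0.0]
force: [-0.3, 0.2, -0.6]
gripper_width: 85.1
([535.9, 133.9], 347) [621.  361.7  76. ] [ 7.83 13.73 13.  ]
([318.3, 248.9], 863) [629.  203.6  76. ] [ 0.09 -0.08 13.  ]
([591.7, 334.4], 3620) [785.4 361.7  76. ] [-6.91 21.03 13.03]
```

View pics/w9.png

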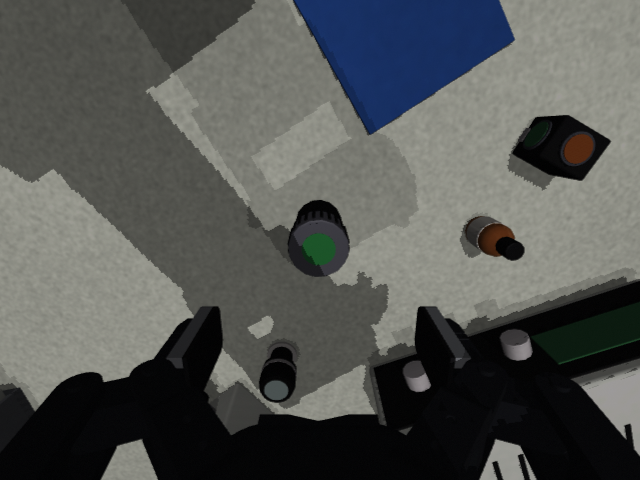

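```bash
python3 -m creep '[[0,0,3,0,-1],[0,0,6,0,-1],[0,0,9,0,-1],[0,0,11.5,0,-1],[0,0,12.8,0,-1],[0,0,13,0,-1],[0,0,13,0,-0.3],[0,0,13,0,1],[0,0,13,0,1],[0,0,13,0,1],[0,0,13,0,1],[0,0,13,0,1]]'
python3 -m creep '[[0,0,-0.5,0,1],[0,0,-2,0,1],[0,0,-5,0,1],[0,0,-8,0,1],[0,0,-10.5,0,1],[0,0,-11.5,0,1],[0,0,-11.5,0,1],[0,0,-11.5,0,1]]'
python3 - <<'E'
from h import *
s=arm.state();print(mv(np.array([498,333,146])-s["eef_pos"]))
E
```

```text
clock: 26.82
eef_pos: [630.2, 204.0, 28.9]
tcp_rot: [0.001, 0.228, 0.974, 0.0]
force: [-0.3, -1.5, 6.1]
gripper_width: 43.5
clock: 27.82
eef_pos: [629.2, 203.9, 141.5]
tcp_rot: [-0.001, 0.228, 0.974, -0.0]
force: [-0.1, -0.6, -3.6]
gripper_width: 43.3
[17.48  5.75 -0.43]
```

```bash
python3 -m creep '[[1,0.3,-0.2,0,1],[3.5,1.2,-0.4,0,1],[6.5,2.1,-0.4,0,1],[9.5,3.1,-0.4,0,1],[12.5,4.1,-0.4,0,1],[15,5,-0.4,0,1],[16.8,5.6,-0.4,0,1],[17.5,5.8,-0.4,0,1],[17.5,5.8,-0.4,0,1],[17.5,5.8,-0.4,0,1],[17.5,5.8,-0.4,0,1],[17.5,5.8,-0.4,0,1],[17.5,5.8,-0.4,0,1],[17.5,5.8,-0.4,0,1]]'
python3 - <<'E'
from h import *
s=arm.state();print(s["force"],s["gripper_width"],s["dq"].round(4))
for n in("wrist","top","side"):
    c=arm.camera(n);cv2.imwrite(f"pics/f_{n}.png",c["pixels"])
E
```

```text
clock: 29.58
eef_pos: [498.6, 333.5, 146.8]
tcp_rot: [-0.0, 0.228, 0.974, -0.0]
force: [0.5, 0.3, -3.5]
gripper_width: 43.6
[ 0.53236115  0.26179434 -3.52757808] 43.551417700826185 [0.0026 0.0003 0.0006 0.0011 0.0015 0.0012]
```

View pics/f_top.png

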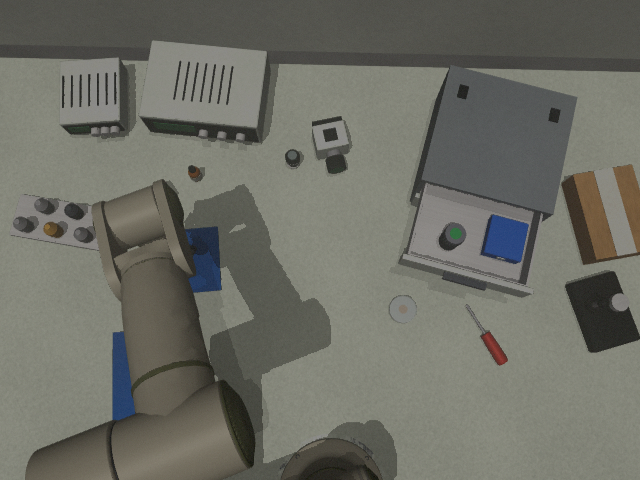

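View pics/f_side.png

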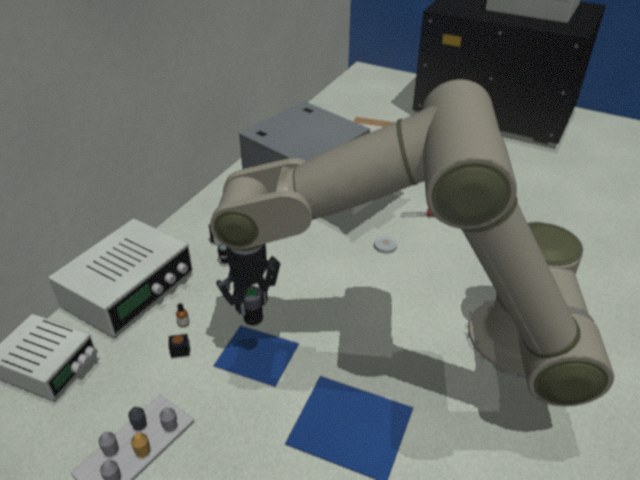

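View pics/f_wrist.png

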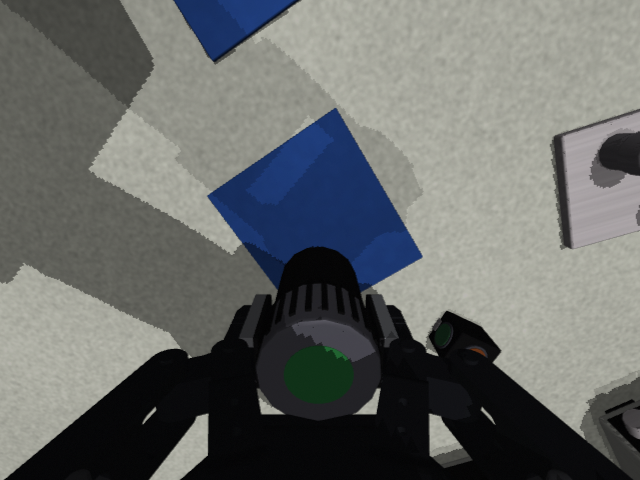

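The empty case stands in the drawer at (454,235) in the top view and the bystanders haven't moved. The loaded case hangs upright over the small mat. One last centring check against the mat corners in the wrist view.

```bash
python3 - <<'E'
from h import *
s=arm.state();c=arm.camera("wrist")
a=cast(c,(208,195),4,s);b=cast(c,(422,257),4,s);t=cast(c,(336,108),4,s)
print("mat",((a+b)/2).round(1),np.linalg.norm(a-t),np.linalg.norm(b-t),"tcp",s["eef_pos"])
c=arm.camera("top");hsv=cv2.cvtColor(c["pixels"],cv2.COLOR_BGR2HSV)
g=cv2.inRange(hsv,(45,70,40),(85,255,255))>0
for q in blobs(0,g): print(q,cast(c,q[0],93+76).round(1))
print(arm.state()["force"]);arm.hand_in()
E
```

```text
mat [498.2 332.9   4. ] 127.87174487374797 148.46256187613068 tcp [498.57730005 333.5960854  146.76309   ]
([455.3, 232.9], 108) [ 538.5 -240.6  169. ]
[ 0.41347908  0.71731812 -2.96356548]
the job is handed in; nothing more can be done
```

The task is done and handed in at about 30 s of the 72 s allowed. `hand_in` reports no verdict, so the results below are my own checks.

- **Weighing:** I lifted each case in turn and set it back down. The nearer case pulled about 1.0 N and the farther one about 3.6 N, so the farther one is the loaded case.
- **Empty case:** I placed the nearer case in the left part of the open drawer and let go. It last measured at (538, -241) mm, upright and released.
- **Loaded case:** It is gripped at 43.6 mm opening and 40 N, upright and still. The gripper is at (498.6, 333.6) mm and the smaller mat's centre measured (498.2, 332.9). The case's centre is about 155 mm above the table by my estimate.
- **Other objects:** By eye, the bystanders that can be seen in the last pictures have not moved. In those pictures I did not measure their positions.
- **Disagreements:** The cabinet's direction in the top view varied by about 4 degrees depending on which edge I used. I took a middle value and checked the fit from the wrist camera before lowering. The drawer floor was touched at about the expected height. No check failed.

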